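Laundrette brush back in the drying mug

ROBOT

A 6-joint arm with a two-finger parallel gripper is mounted at the origin on the work surface. World frame = base frame: x ahead of the robot, y to its left, z up, the work surface at z = 0. Lengths are in m, angles in rad, forces in N, time in s.
With the tool pointing down it reaches from about 0.275 to 1 m from the base axis. Payload 8.4 kg.
Tool frame: the origin (TCP) lies at the very end of the fingers, on their centre line; the grasp point (between the pads) lies 19 mm behind it; z points along the fingers, y is the line along which they close (so a half turn about z gives the same grasp; the last joint's range is limited). The gripper opens to 85 mm and grips with 20 to 120 N. Pads are 22 mm wide; open, the fingers measure 114 mm over their backs; the gripper's body (76 mm by 85 mm) begins 54 mm behind the grasp point. The pads swing forward as they close: fully open they stand 13 mm farther back than shut.
Start: joints at [-1.252, 0.353, 1.633, -0, 1.155, -0.002], TCP at [0.197, -0.593, 0.231] pointing down, gripper open.
Joint ranges: [-2.63, 2.63], [-0.92, 2.1], [0.06, 2.66], [-1.3, 4.44], [0, 2.69], [-3.02, 3.02]. Speed limits (rad/s): [2.22, 2.22, 2.79, 3.14, 3.14, 3.14].

INTERFACE

Orientations are given as a rotation vector (axis times angle).
In Python, from workcell import r gives the robot as it stands.
- The arm moves only by the shell command python3 -m handwheel 'ROWS'. ROWS is JSON, a list of rows, each a list of 7 numbers: the opening, from 0 (shut) to 1 (fully open), then the shift along the tool's x, y, z in mm, then the turn, a rotation vector about the tool's x, y, z in rad. In form: [[claw, x, y, z, rx, ry, rz], ...]. A call has 1 to 8 rows; each row shifts and turns the commanded pose from where the row before left it, along the tool's axes as they then stand; what a row does not reach is not made up. A row lasts 1/10 s, in which the tool goes at most 50 mm and 8.59 degrees, less where a joint would pass 70% of its speed; a pose out of reach is approached as far as the arm can. A call with a gripper value outside its range is refused whole. The fingers move at their own pace and stop on an object; the grip force is fixed at half the most. Time passes only in rows, so rows that do not move let the fingers close. It gives the time, the measured TCP pose, the force, the opening and the grip force at its end, in the units of the state.
- r.get_obs(): the state, without advancing time (a new reading comes with each control period).
- r.read_camera(name): name is "scene" or "side" or "wrist"; returns the picture (384x512x3 uint8, red, green, blue); there is no depth.
- r.camera_params(name): a dict with "vfov" (degrees; the focal length in pixels is half the picture's height over the tangent of half this angle, whatever the lens; pixels are square), "cx", "cy" (the principal point, pixels), "rvec" (rotation vector, rad) and "tvec" (3), from world to camera coordinates, as OpenCV has them; the wrist camera has in their place "T_tool_cam" (4x4, takes a point from camera to tool coordinates, whose origin is the TCP and whose axes are the flange's). Camera axes: x right, y down, z forward; pixel columns grow to the right and rows downward; lengths in m; the calibration is good to about 2 mm. The wrist camera is an equidistant fisheye: a pixel r from the principal point sees the ray r / f radians off the axis. A picture is of the moment at which its call begins: read the wrist's pose just before it. camera_params takes no time and is no camera call.
- r.job_done(): hands the job in; it is judged then, once.
The state is a dict: "t": time; "qpos": joint angles; "dq": joint speeds; "joint_efforts": joint torques, N m; "position": TCP position; "tool_rot": TCP orientation; "wrist_force": force on the tool from outside, world axes, zero at the start; "ft_torque": the same for the moment, N m; "width": finger opening in m; "grip_force": force on a finger pad.
Only numpy, scipy, OpenCV 4.12 (cv2) and the standard library are available. Lean on these libraries where they do the work, as an engineer would, in place of code of your own. Each camera call takes 0.05 s, during which the arm holds its last target. There are 200 camera calls.

TASK

Take the long brush out of the wooden stand and lower it, bristles down, into the tall mug with the handle: keep hold of it until its bristles are close to the bottom of the mug, then let go, so that it rests leaning against the rim on the side where the mug's handle is. Leave the mug upright, and leave the short brush and the scraper standing in the stand.

Things in the scene. Friction and masses are not known exactly. Their poses are not given: they have to be found in the camera images.
- brush_mid (a point): Half-way point of the long brush, the tallest of the three tools upright in the wooden stand. 215 mm long, round: a stiff white bristle head 22 mm across and 45 mm high, above it a straight wooden handle 14 mm across. The point lies on the axis, 107.5 mm from both ends; z points from bristles to handle end (up at the start). About 60 g; foot 10 mm above the table, 2 mm of play in its hole.
- mug: Tall white ceramic mug with a handle: 110 mm high, 80 mm across, 72 mm inside at the mouth, inner floor 5 mm above its underside. Loose, about 0.6 kg. Origin: centre of its underside, z up; the handle sticks out along its +y axis to about 75 mm from the axis, below the rim. (The like tumbler without a handle is not used.)
- short_brush: Short brush, of the same look as the long one but 150 mm tall, in another hole of the stand. Origin: its foot. Stays there. The stand is a fixed wooden block 190 x 60 mm, 50 mm high, with three holes 24 mm across and 40 mm deep in one straight row, 60 mm apart; each holds one tool, in any order.
- scraper: Scraper, upright in another hole of the stand: wooden handle 22 mm across and 110 mm high, above it a flat steel blade 45 mm wide (along its y axis), 3 mm thick, up to 168 mm. Origin: its foot. Stays there. The line from the scraper to the short brush is the line of the stand's row.
There are look-alikes about, which are no part of the job. Leave any green or purple look-alike of the mug alone.

How it is judged:
On the way, in this order (a step that is already met when the one before it is completed fails the run):
1. the long brush is held, out of the stand: its middle more than 160 mm above the table (height (world z) of brush_mid above 0.16 m and contact force between the fingers and brush above 0.3 N), for 0.1 s.
2. still held, the brush is inside the mug, its bristles within about 30 mm of the mug's floor (z of brush_mid in the frame of mug below 0.142 m and horizontal distance between brush_mid and mug below 0.04 m and angle between brush_mid's own z axis and vertical below 0.7 rad and contact force between the fingers and brush above 0.3 N), for 0.1 s.
At the end, for the whole second after the job is handed in: The long brush rests in the mug, bristles down, leaning 5 to 40 degrees; its middle is over 12 mm from the mug's axis towards the handle and within 20 mm either side of the handle's direction. Mug upright (6 degrees); short brush and scraper still in their holes (20 mm, 14 degrees) (z of brush_mid in the frame of mug between 0.07 and 0.125 m and y of brush_mid in the frame of mug between 0.012 and 0.04 m and x of brush_mid in the frame of mug between -0.02 and 0.02 m and angle between brush_mid's own z axis and vertical between 0.08 and 0.7 rad and linear speed of brush below 0.03 m/s and angle between mug's own z axis and vertical below 0.1 rad and height (world z) of mug below 0.01 m and distance of each of short_brush, scraper from where it was at the start of the episode below 0.02 m and angle between each of short_brush, scraper's own z axis and vertical below 0.25 rad); the robot touches nothing.
It fails at once if the mug is tipped by more than 25 degrees (angle between mug's own z axis and vertical above 0.44 rad).
It fails at once if the short brush or the scraper is pulled from the stand or knocked over (distance of any of short_brush, scraper from where it was at the start of the episode above 0.04 m).
It also fails if it takes over 42 s, if anything falls off the work surface, if the arm or the gripper's body presses on something with over 40 N, if the wrist force passes 120 N, or if a joint passes its speed limit or range.

## Working session

There is one attempt and no reset: what is moved stays moved. The work goes in short steps, Python scripts to look and compute and a shell command to move; the robot and the scene stay as the last step left them, time stands still between calls to the robot, and variables do not carry over. Pictures are saved under pics/ and viewed, at most 10 in all, crops included, and the job is handed in when it is done.

```bash
mkdir -p pics; cat > h.py <<'E'
import numpy as np, cv2
from scipy.spatial.transform import Rotation as R
from workcell import r
def cam(n):
    p=r.camera_params(n); f=192/np.tan(np.radians(p['vfov'])/2); return p,f
def ray(n,u,v,obs=None):
    p,f=cam(n)
    if n!='wrist':
        M=R.from_rotvec(np.ravel(p['rvec'])).as_matrix(); d=np.array([(u-p['cx'])/f,(v-p['cy'])/f,1]); o=-M.T@np.ravel(p['tvec']); d=M.T@d
    else:
        x,y=u-p['cx'],v-p['cy']; a=np.hypot(x,y); th=a/f
        d=np.array([np.sin(th)*x/max(a,1e-9),np.sin(th)*y/max(a,1e-9),np.cos(th)])
        T=np.array(p['T_tool_cam']); Rt=R.from_rotvec(obs['tool_rot']).as_matrix()
        o=Rt@T[:3,3]+obs['position']; d=Rt@T[:3,:3]@d
    return o,d/np.linalg.norm(d)
def tri(rays):
    A=sum(np.eye(3)-np.outer(d,d) for o,d in rays); b=sum((np.eye(3)-np.outer(d,d))@o for o,d in rays)
    X=np.linalg.solve(A,b); return X.round(4),[round(float(np.linalg.norm((np.eye(3)-np.outer(d,d))@(X-o))),4) for o,d in rays]
def atz(o,d,z): return (o+d*(z-o[2])/d[2]).round(4)
E
python3 - <<'E'
from h import *
for n in('scene','side'):
    cv2.imwrite(f'pics/{n}0.png',cv2.resize(r.read_camera(n)[:,:,::-1],(800,600)))
    print(n,ray(n,256,192),cam(n)[1])
o=r.get_obs();print(o['position'],o['tool_rot'],o['t'])
E
```

```text
scene (array([ 1.27202989, -0.40377361,  0.66501449]), array([-0.73338077,  0.37677852, -0.56585386])) 452.52296827071325
side (array([0.44295133, 0.71933547, 0.60642275]), array([ 0.07724901, -0.83243017, -0.54871905])) 352.32025823200405
[ 0.19697125 -0.59270064  0.23062924] [-3.10003841e+00 -5.01508672e-01  2.63109079e-04] 0.1
```

View pics/scene0.png

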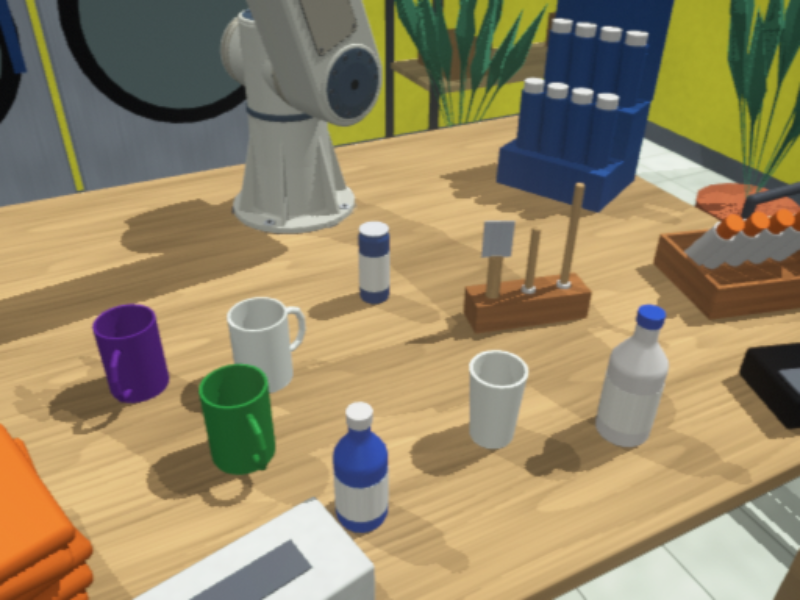

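View pics/side0.png

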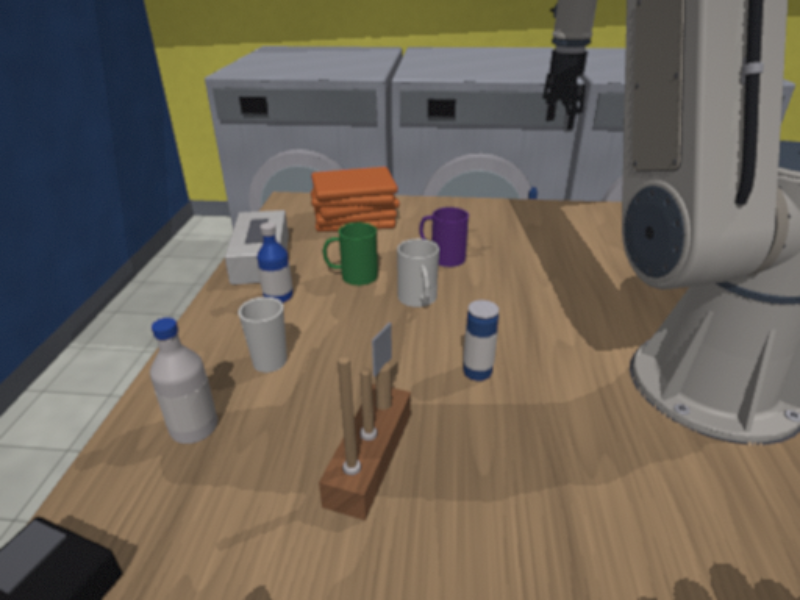

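The scene view (800x600) shows the long brush at the right end of the stand: top (579,186), collar (565,284). The white mug is centre-left: rim centre about (261,313), handle outer edge (304,325). In the side view the brush top is (345,362), collar (351,467), mug rim centre (418,252) and handle (427,285).

```bash
python3 - <<'E'
from h import *
k=512/800
def t(n,a,b): print(n,*tri([ray('scene',a[0]*k,a[1]*k),ray('side',b[0]*k,b[1]*k)]))
t('top',(579,186),(345,362));t('collar',(565,284),(351,467))
t('rim',(261,313),(418,252));t('handle',(303,325),(426,285));t('shorttop',(535,231),(367,372));t('scr',(498,240),(383,350));t('tumbler',(498,370),(263,315))
t('bottle',(374,232),(483,309))
for n in('scene','side'):
    im=r.read_camera(n)[:,:,::-1]
    c=im[180:260,135:205] if n=='scene' else im[145:205,240:300]
    cv2.imwrite(f'pics/{n}m.png',cv2.resize(c,None,fx=8,fy=8,interpolation=2))
a=cv2.imread('pics/scenem.png');b=cv2.imread('pics/sidem.png');b=cv2.copyMakeBorder(b,0,a.shape[0]-b.shape[0],0,0,0)
m=np.hstack([a,b]);print(m.shape);cv2.imwrite('pics/mug.png',cv2.resize(m,None,fx=.75,fy=.75))
E
```

```text
top [0.5461 0.2613 0.22  ] [0.0, 0.0]
collar [0.5487 0.2632 0.05  ] [0.0006, 0.0006]
rim [ 0.4936 -0.2144  0.1045] [0.0015, 0.0015]
handle [ 0.4785 -0.156   0.0613] [0.0048, 0.0048]
shorttop [0.5335 0.2006 0.1539] [0.0008, 0.0008]
scr [0.5201 0.1445 0.1454] [0.0008, 0.0008]
tumbler [0.7303 0.013  0.1   ] [0.001, 0.001]
bottle [0.3814 0.0048 0.1241] [0.0019, 0.0019]
(640, 1040, 3)
```

View pics/mug.png

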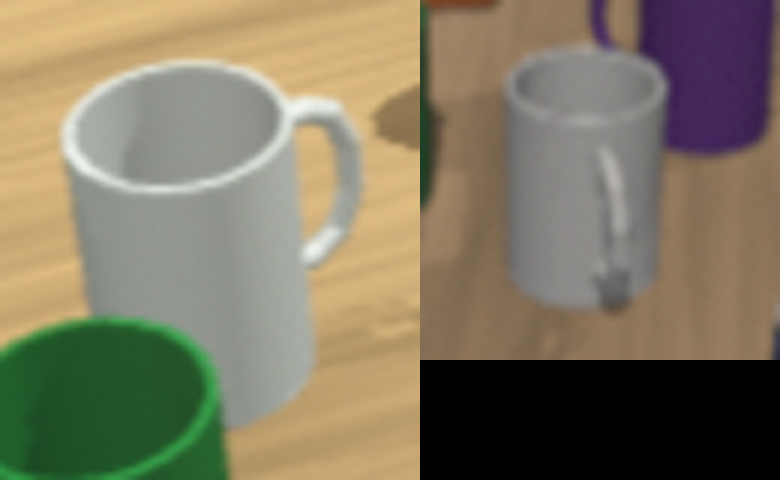

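```bash
python3 - <<'E'
from h import *
m,e=tri([ray('scene',165,201.2),ray('side',267.8,159.3)]);h,e2=tri([ray('scene',195,209.2),ray('side',273,180.8)])
print(m,e,h,e2)
a=atz(*ray('scene',193,208),.065); print('handle dir',np.degrees(np.arctan2(h[1]-m[1],h[0]-m[0])),a)
o=r.get_obs();print(R.from_rotvec(o['tool_rot']).as_matrix().round(3))
E
```

```text
[ 0.4944 -0.2202  0.1064] [0.0004, 0.0004] [ 0.4801 -0.1566  0.0629] [0.0087, 0.0087]
handle dir 102.67180852581758 [ 0.4895 -0.1586  0.065 ]
[[ 0.949  0.315 -0.   ]
 [ 0.315 -0.949  0.001]
 [-0.    -0.001 -1.   ]]
```

```bash
python3 -m handwheel '[[1,33,-22,-7,0,0,0],[1,33,-22,-7,0,0,0],[1,33,-22,-7,0,0,0],[1,33,-22,-7,0,0,0],[1,33,-22,-7,0,0,0],[1,33,-22,-7,0,0,0],[1,33,-22,-7,0,0,0],[1,33,-22,-7,0,0,0]]' && python3 -m handwheel '[[1,33,-22,-7,0,0,0],[1,33,-22,-7,0,0,0],[1,33,-22,-7,0,0,0],[1,33,-22,-7,0,0,0],[1,0,0,0,0,0,0],[1,0,0,0,0,0,0]]'
python3 - <<'E'
from h import *
o=r.get_obs();im=r.read_camera('wrist')
cv2.imwrite('pics/w1.png',cv2.resize(im[:,:,::-1],(800,600)))
print(o['position'],o['tool_rot'])
print(r.camera_params('wrist'))
E
```

```text
t: 1.0
position: [0.3928, -0.3414, 0.2876]
tool_rot: [3.101, 0.501, 0.0]
wrist_force: [0.3, -0.7, -0.4]
width: 0.0853
grip_force: 0.0
t: 1.6
position: [0.4898, -0.2171, 0.3151]
tool_rot: [3.101, 0.505, -0.001]
wrist_force: [-0.2, -0.7, 0.4]
width: 0.0854
grip_force: 0.0
[ 0.48981354 -0.21708901  0.31513784] [ 3.10058398e+00  5.05125181e-01 -6.80439036e-04]
{'vfov': 65.70646984690485, 'cx': 254.4884384453136, 'cy': 192.35124619705607, 'T_tool_cam': array([[ 9.24429041e-04, -9.62957327e-01, -2.69652244e-01,
         6.80571293e-02],
       [ 9.99999561e-01,  9.32191328e-04,  9.92692113e-05,
        -4.55206201e-04],
       [ 1.55775469e-04, -2.69652217e-01,  9.62957765e-01,
        -1.42963387e-01],
       [ 0.00000000e+00,  0.00000000e+00,  0.00000000e+00,
         1.00000000e+00]])}
```

View pics/w1.png

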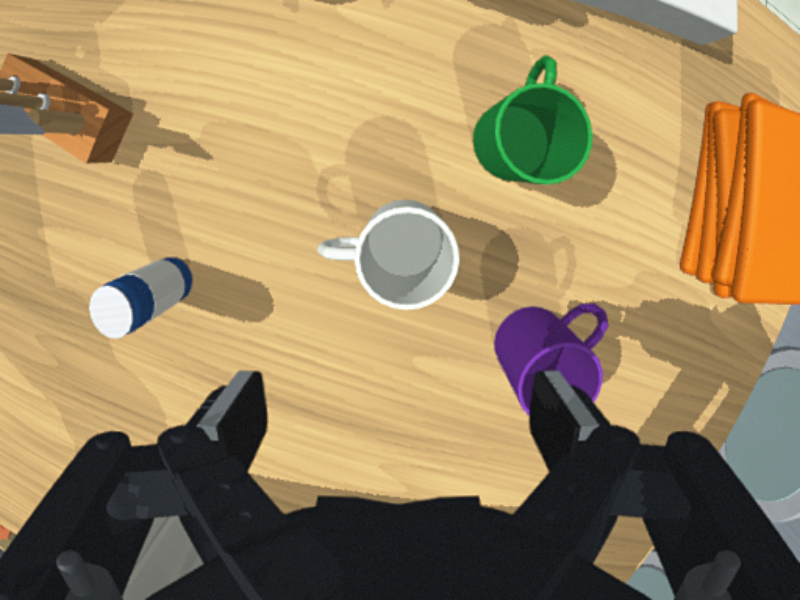

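The wrist view shows the mug from above, rim centre about (407,257), and the handle pointing left with its tip at (320,248).

```bash
python3 - <<'E'
from h import *
k=.64;o=r.get_obs()
rc=ray('wrist',407*k,257*k,o); m=atz(*rc,.11)
print('mug',m,tri([rc,ray('scene',165,201.2),ray('side',267.8,159.3)]))
for z in(.05,.07,.09):
    h=atz(*ray('wrist',320*k,248*k,o),z);d=h-m;print(z,h,np.hypot(*d[:2]),np.degrees(np.arctan2(d[1],d[0])))
h=atz(*ray('wrist',355*k,247*k,o),.095);d=h-m;print(h,np.hypot(*d[:2]),np.degrees(np.arctan2(d[1],d[0])))
E
```

```text
mug [ 0.4959 -0.2225  0.11  ] (array([ 0.4948, -0.2215,  0.1063]), [0.0014, 0.0013, 0.0007])
0.05 [ 0.4694 -0.1506  0.05  ] 0.07662806274466294 110.23224481131707
0.07 [ 0.4735 -0.1528  0.07  ] 0.07321099644179146 107.81622795504519
0.09 [ 0.4777 -0.155   0.09  ] 0.06991058575065724 105.08979449385814
[ 0.4881 -0.1821  0.095 ] 0.041146081222881964 100.9276021559724
```

```bash
python3 -m handwheel '[[1,17,-36,0,0,0,0],[1,17,-36,0,0,0,0],[1,17,-36,0,0,0,0],[1,17,-36,0,0,0,0],[1,17,-36,0,0,0,0],[1,17,-36,0,0,0,0],[1,17,-36,0,0,0,0],[1,17,-36,0,0,0,0]]' >/dev/null&& python3 -m handwheel '[[1,17,-36,0,0,0,0],[1,17,-36,0,0,0,0],[1,17,-36,0,0,0,0],[1,17,-36,0,0,0,0]]'>/dev/null; python3 -m handwheel '[[1,0,0,0,0,0,-0.1275],[1,0,0,0,0,0,-0.1275],[1,0,0,0,0,0,-0.1275],[1,0,0,0,0,0,-0.1275],[1,0,0,0,0,0,-0.1275],[1,0,0,0,0,0,-0.1275],[1,0,0,0,0,0,-0.1275],[1,0,0,0,0,0,-0.1275]]' >/dev/null;python3 -m handwheel '[[1,0,0,0,0,0,0],[1,0,0,0,0,0,0]]'
python3 - <<'E'
from h import *
o=r.get_obs();im=r.read_camera('wrist')
cv2.imwrite('pics/w2.png',cv2.resize(im[:,:,::-1],(800,600)))
print(R.from_rotvec(o['tool_rot']).as_matrix().round(3))
E
```

```text
t: 3.85
position: [0.5472, 0.2554, 0.315]
tool_rot: [2.467, 1.945, -0.001]
wrist_force: [-0.1, -0.2, 0.4]
width: 0.0855
grip_force: 0.0
[[ 0.233  0.972 -0.   ]
 [ 0.972 -0.233 -0.   ]
 [-0.    -0.    -1.   ]]
```

View pics/w2.png

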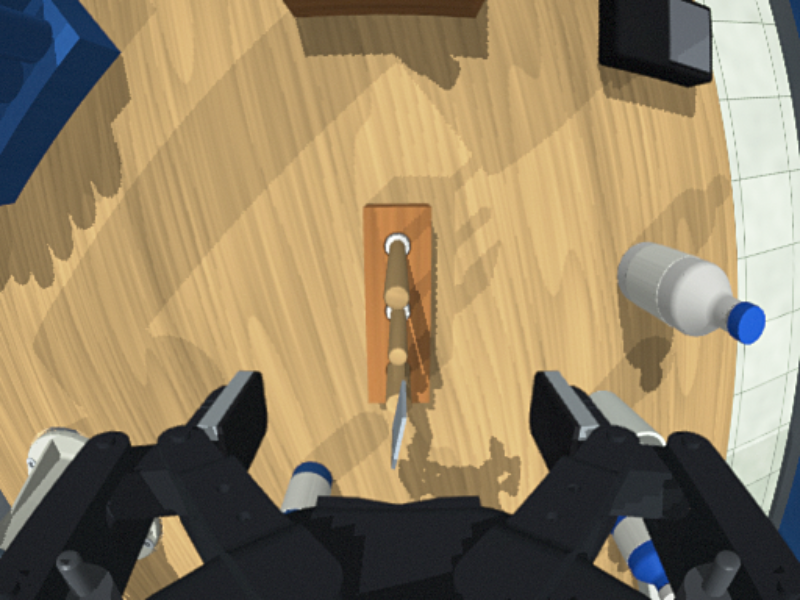

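The wrist view shows the long brush top at (397,296), centred between the fingers, with the row running vertically.

```bash
python3 - <<'E'
from h import *
k=.64;o=r.get_obs();w=ray('wrist',397*k,296*k,o)
X,e=tri([w,ray('scene',579*k,186*k),ray('side',345*k,362*k)]);print(X,e,atz(*w,.225))
M=R.from_rotvec(o['tool_rot']).as_matrix();print('tool shift to top mm',(M.T@(X-o['position'])*1000).round(1))
E
```

```text
[0.5468 0.2606 0.22  ] [0.0008, 0.0004, 0.0008] [0.5478 0.2614 0.225 ]
tool shift to top mm [ 4.7 -1.5 95.1]
```

```bash
python3 -m handwheel '[[1,5,-1,25,0,0,0],[1,0,0,30,0,0,0],[1,0,0,30,0,0,0],[1,0,0,30,0,0,0],[1,0,0,20,0,0,0],[1,0,0,10,0,0,0],[1,0,0,0,0,0,0],[1,0,0,0,0,0,0]]' ; python3 -m handwheel '[[0,0,0,0,0,0,0],[0,0,0,0,0,0,0],[0,0,0,0,0,0,0],[0,0,0,0,0,0,0],[0,0,0,0,0,0,0],[0,0,0,0,0,0,0],[0,0,0,0,0,0,0],[0,0,0,0,0,0,0]]'
```

```text
t: 4.7
position: [0.5478, 0.2618, 0.1712]
tool_rot: [2.462, 1.951, 0.002]
wrist_force: [-0.2, 0.2, -0.3]
width: 0.0854
grip_force: 0.0
t: 5.5
position: [0.5474, 0.2618, 0.1706]
tool_rot: [2.462, 1.952, 0.001]
wrist_force: [0.5, 0.6, 5.0]
width: 0.0123
grip_force: 58.4
```

```bash
python3 -m handwheel '[[0,0,0,-15,0,0,0],[0,0,0,-20,0,0,0],[0,0,0,-30,0,0,0],[0,0,0,-30,0,0,0],[0,0,0,-30,0,0,0],[0,0,0,-30,0,0,0],[0,0,0,-30,0,0,0],[0,0,0,-25,0,0,0]]';python3 -m handwheel '[[0,0,0,0,0,0,0],[0,0,0,0,0,0,0]]'
python3 - <<'E'
from h import *
o=r.get_obs();im=r.read_camera('scene')[:,:,::-1]
cv2.imwrite('pics/s3.png',cv2.resize(im,(800,600)))
print(R.from_rotvec(o['tool_rot']).as_matrix().round(3))
E
```

```text
t: 6.3
position: [0.5469, 0.2616, 0.3829]
tool_rot: [2.462, 1.952, 0.001]
wrist_force: [0.2, -0.3, -1.3]
width: 0.0126
grip_force: 58.5
t: 6.5
position: [0.5469, 0.2616, 0.3806]
tool_rot: [2.462, 1.952, 0.001]
wrist_force: [-1.0, 0.4, -1.4]
width: 0.0125
grip_force: 58.6
[[ 0.228  0.974  0.   ]
 [ 0.974 -0.228  0.   ]
 [ 0.     0.    -1.   ]]
```

View pics/s3.png

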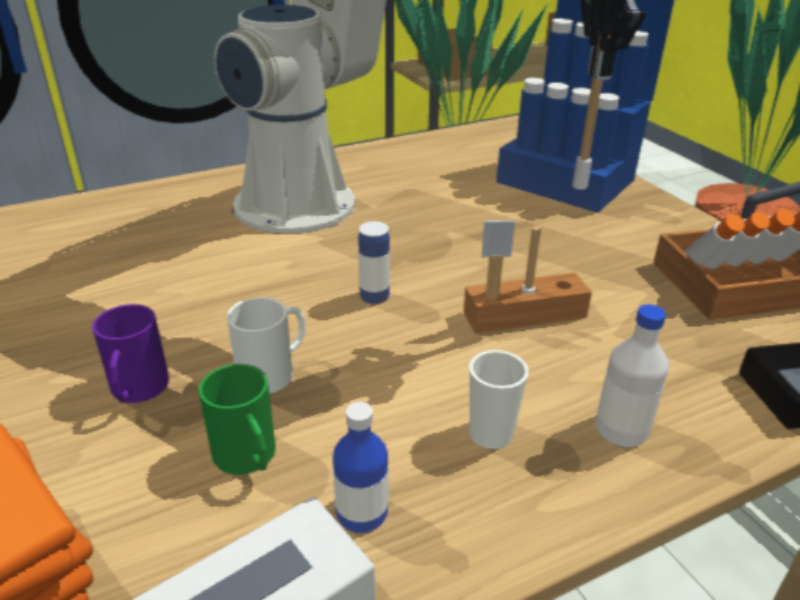

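```bash
python3 -m handwheel '[[0,-38,4,0,0,0,0],[0,-38,4,0,0,0,0],[0,-38,4,0,0,0,0],[0,-38,4,0,0,0,0],[0,-38,4,0,0,0,0],[0,-38,4,0,0,0,0],[0,-38,4,0,0,0,0],[0,-38,4,0,0,0,0]]' >/dev/null;python3 -m handwheel '[[0,-38,4,0,0,0,0],[0,-38,4,0,0,0,0],[0,-38,4,0,0,0,0],[0,-38,4,0,0,0,0],[0,0,0,0,0,0,-0.1275],[0,0,0,0,0,0,-0.1275],[0,0,0,0,0,0,-0.1275],[0,0,0,0,0,0,-0.1275]]'>/dev/null;python3 -m handwheel '[[0,0,0,0,0,-0.1,0],[0,0,0,0,0,-0.1,0],[0,0,0,0,0,-0.08,0],[0,0,0,0,0,0,0],[0,0,0,0,0,0,0]]'
python3 - <<'E'
from h import *
o=r.get_obs();a=r.read_camera('scene')[:,:,::-1];b=r.read_camera('side')[:,:,::-1]
print(R.from_rotvec(o['tool_rot']).as_matrix().round(3))
cs=a[60:260,120:252];cb=b[40:240,200:332]
cv2.imwrite('pics/ab.png',cv2.resize(np.hstack([cs,cb]),None,fx=3,fy=3,interpolation=2))
E
```

```text
t: 8.65
position: [0.4895, -0.1925, 0.3793]
tool_rot: [1.749, 2.327, -0.246]
wrist_force: [0.1, -0.8, 0.1]
width: 0.0126
grip_force: 58.5
[[-0.268  0.961  0.074]
 [ 0.924  0.278 -0.263]
 [-0.274 -0.002 -0.962]]
```

View pics/ab.png

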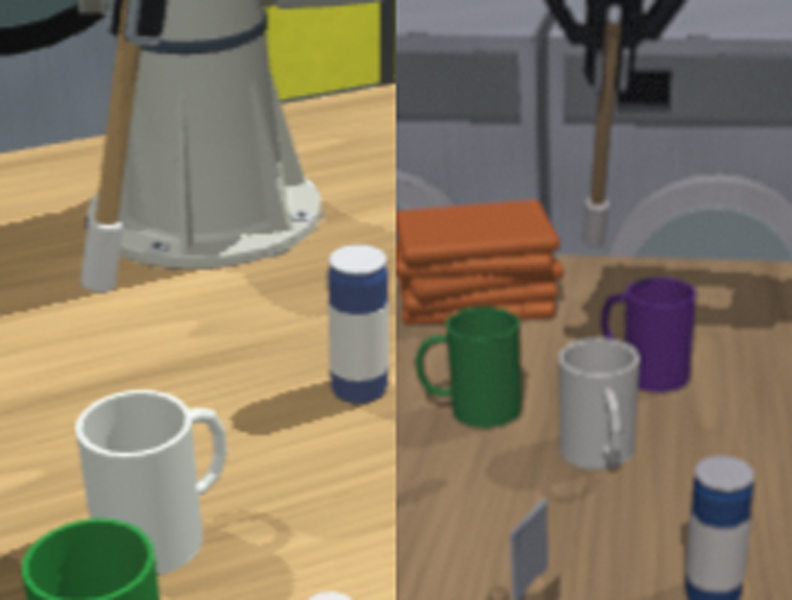

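The crop (3x) shows the brush over the mug, leaning to the handle: foot centre at (98,287) in the left part and (594,243) in the right part.

```bash
python3 - <<'E'
from h import *
o=r.get_obs();M=R.from_rotvec(o['tool_rot']).as_matrix()
print(tri([ray('scene',120+98/3,60+287/3),ray('side',200+(594-396)/3,40+243/3)]))
f=o['position']+M[:,2]*.1606;print('pred',f)
hd=np.array([-.276,.961,0]);d=f-[.4955,-.222,0];print('along,across',d@hd,d@[.961,.276,0])
for fz in(.135,.013):
    t=np.array([.4955,-.222,0])-.014*hd;t[2]=fz
    print(fz,(M.T@(t-f)*1000).round(1))
E
```

```text
(array([ 0.5015, -0.2343,  0.2232]), [0.0006, 0.0006])
pred [ 0.50195231 -0.235836    0.22536368]
along,across -0.015077238648527379 0.0023819344559364445
0.135 [25.8 -2.3 86.6]
0.013 [ 59.3  -2.2 203.9]
```

```bash
python3 -m handwheel '[[0,7,-1,24,0,0,0],[0,7,-1,24,0,0,0],[0,7,0,24,0,0,0],[0,5,0,17,0,0,0],[0,0,0,0,0,0,0]]'; python3 -m handwheel '[[0,6,0,21,0,0,0],[0,6,0,21,0,0,0],[0,6,0,21,0,0,0],[0,6,0,21,0,0,0],[0,4,0,14,0,0,0],[0,4,0,14,0,0,0],[0,0,0,0,0,0,0],[0,0,0,0,0,0,0]]'
python3 - <<'E'
from h import *
o=r.get_obs();M=R.from_rotvec(o['tool_rot']).as_matrix();print(o['position']+M[:,2]*.1606)
a=r.read_camera('scene')[:,:,::-1];b=r.read_camera('side')[:,:,::-1]
cs=a[60:260,120:252];cb=b[40:240,200:332]
cv2.imwrite('pics/ab2.png',cv2.resize(np.hstack([cs,cb]),None,fx=3,fy=3,interpolation=2))
E
```

```text
t: 9.25
position: [0.4864, -0.1937, 0.2849]
tool_rot: [1.753, 2.326, -0.249]
wrist_force: [-0.2, 0.3, -0.1]
width: 0.0127
grip_force: 58.5
t: 10.05
position: [0.4886, -0.1942, 0.1719]
tool_rot: [1.75, 2.322, -0.246]
wrist_force: [0.8, 0.2, -0.9]
width: 0.0125
grip_force: 58.6
[ 0.50089638 -0.23686867  0.01757145]
```

View pics/ab2.png

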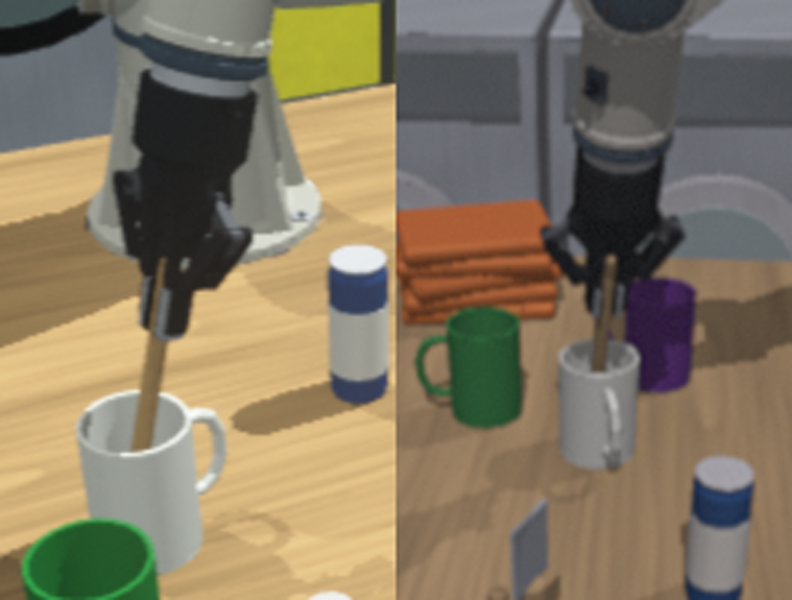

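```bash
python3 -m handwheel '[[0,1,0,4,0,0,0],[0,1,0,3,0,0,0],[0,0,0,0,0,0,0],[0,0,0,0,0,0,0],[0,0,0,0,0,0,0]]'; python3 -m handwheel '[[1,0,0,0,0,0,0],[1,0,0,0,0,0,0],[1,0,0,0,0,0,0],[1,0,0,0,0,0,0],[1,0,0,0,0,0,0],[1,0,0,0,0,0,0],[1,0,0,0,0,0,0],[1,0,0,0,0,0,0]]';python3 -m handwheel '[[1,0,0,-15,0,0,0],[1,0,0,-20,0,0,0],[1,0,0,-30,0,0,0],[1,0,0,-30,0,0,0],[1,0,0,-30,0,0,0],[1,0,0,-30,0,0,0],[1,0,0,0,0,0,0],[1,0,0,0,0,0,0]]'
python3 - <<'E'
from h import *
a=r.read_camera('scene')[:,:,::-1];b=r.read_camera('side')[:,:,::-1]
cs=a[100:260,120:252];cb=b[60:220,200:332]
cv2.imwrite('pics/ab3.png',cv2.resize(np.hstack([cs,cb]),None,fx=3,fy=3,interpolation=2))
E
```

```text
t: 10.65
position: [0.4881, -0.1936, 0.1639]
tool_rot: [1.749, 2.323, -0.246]
wrist_force: [0.3, 0.2, -1.6]
width: 0.0125
grip_force: 58.6
t: 11.45
position: [0.488, -0.1937, 0.1638]
tool_rot: [1.749, 2.323, -0.246]
wrist_force: [0.2, 0.5, 0.3]
width: 0.0855
grip_force: 0.0
t: 12.25
position: [0.4763, -0.1523, 0.3132]
tool_rot: [1.748, 2.322, -0.245]
wrist_force: [-0.5, 0.3, -0.7]
width: 0.085
grip_force: 0.0
```

View pics/ab3.png

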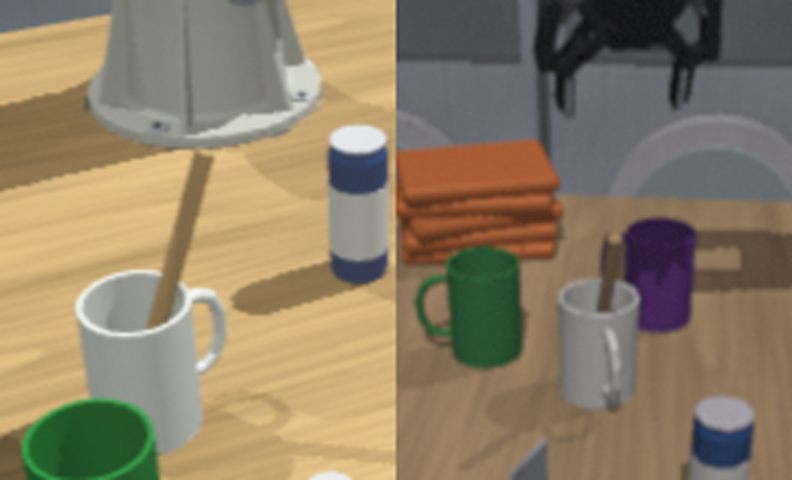

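The brush leans towards the handle, its top at (204,156) in the left part and (615,239) in the right part. The gripper is clear and the mug is upright. I'll check the lean from these two points.

```bash
python3 - <<'E'
from h import *
X,e=tri([ray('scene',188,152),ray('side',273,139.7)]);d=X-[.4955,-.222,0]
print(X,e,'along',d@[-.276,.961,0],'across',d@[.961,.276,0])
E
```

```text
[ 0.4776 -0.1558  0.201 ] [0.0004, 0.0004] along 0.0685586 across 0.0010693000000000326
```

```bash
python3 -c "
from workcell import r
print(r.job_done())"
```

```text
the job is handed in; nothing more can be done
None
```

The job is handed in at about 12 s: the long brush is in the mug, bristles down, leaning about 25° towards the handle with its middle about 23 mm from the mug's axis (both from two camera views); the mug is upright, and the short brush and scraper were last seen in the stand after the lift.

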